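Zero a measuring wheel on the electronics bench

TASK

Zero the measuring wheel: with a light, steady fingertip on its rubber tread, turn the free-running wheel slowly (no flicking, no pinching) until the white index mark, now out of sight on the underside, stands at the very top in line with the red line on the encoder, and let go so that it stays there. Only then press the counter's red zero button fully down and release it. Wheel and encoder are delicate, so never press on the wheel with more than 12 N, and leave everything else on the desk where it is.

Things in the scene. Friction and masses are not known exactly. Their poses are not given: they have to be found in the camera images.
- wheel: Measuring wheel, black rubber tread, 96 mm across, 25 wide, axle level. Origin: its centre, 120 mm above the desk (tread top at 168). y: the axle, towards the encoder; z: from centre to mark, turning with the wheel. Turns freely both ways (drag 0.004 N m), coasts a little, stays where left. Over 12 N of contact force or 6 rad/s harms it. Tread free from above, 40 degrees either side of the top.
- mark (a point): White index mark, a painted stripe 8 mm wide across the tread (flush, cannot be felt). The point is on the tread's surface, 48 mm from the wheel's centre; its z axis points outward from the centre. At the start it is in the lower part of the wheel; it must finish straight above the wheel's centre.
- spring_arm (a joint): Angle (rad) of the blue spring arm that carries wheel and encoder on a pivot 100 mm from the axle: about 0 when unloaded, growing as the wheel is pushed down; the wheel gives about 1 mm (0.01 rad) for 8 N and comes back by itself.
- rig: Fixed stand of the wheel: aluminium foot plate 240 x 140 x 12 mm. Origin on the desk straight under the wheel's centre; z up, y along the axle to the encoder. Arm at y = 22 to 34 mm; black encoder 58 mm in diameter at y = 34 to 86 mm, top 149 mm above the desk, with a red line along its top. Pivot post at x = +100 mm, y = 3 to 53 mm, up to 138 mm high.
- zero_button (a joint): Travel of the zero button in m: 0 up, 0.006 fully down (about 4 N); springs back.
- zero_button_top (a point): Centre of the top of the zero button: a red round cap 24 mm in diameter, 62 mm above the desk at its top, in a black collar 40 mm in diameter and 12 mm high, on the grey counter box (110 x 150 x 40 mm, with a greenish display). It goes straight down. The counter is fixed and may stand on the left or the right of the wheel.
- fan: Bystander: mint-green hand-held fan, standing, 200 mm tall, foot 72 mm in diameter. Origin under its foot.
- mug: Bystander: blue mug, 80 mm in diameter, 90 mm tall. Origin under its foot.
- spare_tyre: Bystander: spare black rubber tyre lying flat near the measuring wheel, 96 mm in diameter, 25 mm high. Origin at the middle of its underside.
- screwdriver: Bystander: screwdriver with orange handle, 140 mm long, lying along its x axis. Origin under its middle.
- wrench: Bystander: steel spanner, 180 mm long, lying along its x axis. Origin under its middle.
- jar: Bystander: amber jar with white lid, 64 mm in diameter, 80 mm tall. Origin under its foot.
- book: Bystander: orange notebook lying flat, 110 x 150 x 15 mm. Origin at the middle of its underside.
- tub: Bystander: clear plastic tub, 110 x 150 x 55 mm, with a circuit board in it. Origin at the middle of its underside.
Not all that is in view belongs to the job. Leave any brown look-alike of the part that bears zero_button alone.

How it is judged:
By the outcome, as a careful person would: the job done as asked, in the order asked, and still so for the second after the job is handed in, with the robot touching nothing.
It also fails if it takes over 61 s, if anything falls off the work surface, if the arm or the gripper's body presses on something with over 40 N, if the wrist force passes 120 N, or if a joint passes its speed limit or range.

ROBOT

A 7-joint arm with a two-finger parallel gripper is mounted at the origin on the work surface. World frame = base frame: x ahead of the robot, y to its left, z up, the work surface at z = 0. Lengths are in m, angles in rad, forces in N, time in s.
With the tool pointing down it reaches from about 0.4 to 0.925 m from the base axis. Payload 5.6 kg.
Tool frame: the origin (TCP) lies on the centre line of the jaws, within the pads' length; the fingertips stand 17 mm ahead of it and the grasp point (between the pads) lies 2 mm behind it; z points along the fingers, y is the line along which they close (so a half turn about z gives the same grasp; the last joint's range is limited). The gripper opens to 85 mm and grips with 20 to 120 N. Pads are 22 mm wide; open, the fingers measure 114 mm over their backs; the gripper's body (76 mm by 85 mm) begins 54 mm behind the grasp point. The pads swing forward as they close: fully open they stand 13 mm farther back than shut.
Start: joints at [-0.043, 0.468, -0.012, 1.603, 0.006, 1.071, -0.056], TCP at [0.65, -0, 0.248] pointing down, gripper open.
Joint ranges: [-2.53, 2.53], [-0.31, 2.02], [-1.57, 1.55], [0.28, 2.44], [-1.29, 4.43], [0.15, 1.84], [-2.92, 2.92]. Speed limits (rad/s): [2.57, 2.57, 3.14, 3.14, 3.14, 3.14, 3.14].

INTERFACE

Orientations are given as a unit quaternion [w, x, y, z].
In Python, from rig import bot, viewer gives the robot as it stands. The module is installed in compiled form; this text tells all that it offers.
- The arm moves only by the tool step_arm, never from a script. Its argument "rows" is text: rows parted by semicolons, each of 7 numbers parted by spaces: the turn, a rotation vector about the tool's x, y, z in degrees, then the shift along the tool's x, y, z in m, then the gripper command: -1 is shut, 1 is fully open, values between are in proportion. A call has exactly 8 rows; each row shifts and turns the commanded pose from where the row before left it, along the tool's axes as they then stand; what a row does not reach is not made up. A row lasts 1/8 s, in which the tool goes at most 62.5 mm and 10.7 degrees, less where a joint would pass 70% of its speed; a pose out of reach is approached as far as the arm can. A call with a gripper value outside its range is refused whole. The fingers move at their own pace and stop on an object; the grip force is fixed at half the most. Time passes only in rows, so rows that do not move let the fingers close, or fill a call up. It gives the time, the measured TCP pose, the force, the opening and the grip force at its end, in the units of the state.
- bot.state(): the state, without advancing time (a new reading comes with each control period).
- viewer.snapshot(name): name is "scene" or "side" or "wrist"; returns the picture (480x640x3 uint8, blue, green, red); there is no depth.
- viewer.camera_params(name): a dict with "fx", "fy", "cx", "cy" (pixels), "R" (3x3) and "t" (3): a world point X has camera coordinates R X + t; the wrist camera has in their place "T_tool_cam" (4x4, takes a point from camera to tool coordinates, whose origin is the TCP and whose axes are the flange's). Camera axes: x right, y down, z forward; pixel columns grow to the right and rows downward; lengths in m; the calibration is good to about 2 mm. The wrist camera is an equidistant fisheye: a pixel r from the principal point sees the ray r / f radians off the axis. A picture is of the moment at which its call begins: read the wrist's pose just before it. camera_params takes no time and is no camera call.
- bot.sign_off(): hands the job in; it is judged then, once.
Trained networks look in the newest picture that a camera, given by its name, has taken for a name from the list of things; names that differ only in an ending like _2 or _b are one class to them, and where a whole thing is asked for, a point or a joint stands for the part that bears it (a point fixed in the world has none). Each returns a list of dicts, best first, with "conf" (0 to 1); they miss things now and then, are a little off and sometimes report something else, mostly with a low value. They report only what shows in the picture. A call takes as long as a camera call. They do not tell look-alikes from the thing itself.
- viewer.look_for(camera, target): "bbox" ([left, top, right, bottom] in pixels, round what is visible of it).
- viewer.regions_of(camera, target): "region" (480x640 bool, what is visible of it) and "bbox" ([left, top, right, bottom] in pixels, round what is visible of it).
The state is a dict: "time_s": time; "joints": joint angles; "qvel": joint speeds; "effort": joint torques, N m; "ee_pos": TCP position; "orientation": TCP orientation; "force": force on the tool from outside, world axes, zero at the start; "ft_torque": the same for the moment, N m; "grip_width": finger opening in m; "grasp_force": force on a finger pad.
Only numpy, scipy, OpenCV 4.12 (cv2) and the standard library are available. Lean on these libraries where they do the work, as an engineer would, in place of code of your own. Each camera call takes 0.05 s, during which the arm holds its last target. There are 200 camera calls.

## Working session

There is one attempt and no reset: what is moved stays moved. The work goes in short steps, Python scripts to look and compute and a tool call to move; the robot and the scene stay as the last step left them, time stands still between calls to the robot, and variables do not carry over. Pictures are saved under pics/ and viewed, at most 10 in all, crops included, and the job is handed in when it is done.

Besides the shell and the picture viewer there is one more tool, called after "Call:" as name(argument=value, ...) on one line, values as JSON. step_arm: Moves the arm, as the interface text tells. Its arguments: {"type":"object","properties":{"rows":{"type":"string"}},"required":["rows"]}

```bash
mkdir -p pics; cat > h.py <<'E'
import numpy as np, cv2
from rig import bot, viewer
def ray(cam,u,v):
    p=viewer.camera_params(cam); R=np.array(p['R']);t=np.array(p['t'])
    d=R.T@np.array([(u-p['cx'])/p['fx'],(v-p['cy'])/p['fy'],1]); return -R.T@t,d
def atz(cam,u,v,z):
    o,d=ray(cam,u,v); return o+d*(z-o[2])/d[2]
def proj(cam,X):
    p=viewer.camera_params(cam); c=np.array(p['R'])@X+np.array(p['t']); return p['fx']*c[0]/c[2]+p['cx'],p['fy']*c[1]/c[2]+p['cy']
E
python3 - <<'E'
from h import *
ims=[viewer.snapshot(c) for c in('scene','side')]
for c,i in zip(('scene','side'),ims): cv2.imwrite(f'pics/{c}0.png',i)
for c in('scene','side'):
    for t in('wheel','zero_button_top','rig','fan','mug','mark'):
        for r in viewer.look_for(c,t)[:3]: print(c,t,round(r['conf'],2),np.round(r['bbox']))
    p=viewer.camera_params(c);print(c,p['fx'],-np.array(p['R']).T@p['t'],np.round(p['R'],2))
s=bot.state();print(s['ee_pos'],s['orientation'],s['force'],s['time_s'])
E
```

```text
scene wheel 0.61 [262. 231. 299. 262.]
scene zero_button_top 0.28 [335. 301. 406. 366.]
scene rig 0.89 [217. 233. 312. 313.]
scene fan 0.81 [183. 165. 213. 228.]
scene mug 0.94 [417. 363. 472. 419.]
scene mark 0.6 [260. 231. 302. 258.]
scene 485.077799077064 [1.05595804 0.89446594 0.92978303] [[-0.84  0.54  0.02]
 [ 0.32  0.52 -0.79]
 [-0.44 -0.66 -0.61]]
side wheel 0.7 [290. 205. 318. 237.]
side zero_button_top 0.73 [234. 280. 304. 345.]
side rig 0.93 [254. 201. 322. 268.]
side rig 0.68 [354. 240. 385. 264.]
side fan 0.72 [333. 148. 347. 196.]
side mug 0.63 [380. 173. 417. 199.]
side mark 0.85 [290. 204. 311. 235.]
side 444.3551925822461 [-0.07337606  0.90054482  0.94378619] [[-0.85 -0.52  0.  ]
 [-0.32  0.53 -0.79]
 [ 0.41 -0.67 -0.62]]
[ 6.50010947e-01 -2.76973540e-05  2.48310418e-01] [3.80478926e-05 7.07136398e-01 7.07077162e-01 1.25583660e-05] [ 0.40265184 -0.75323236 -0.47935457] 0.7
```

View pics/scene0.png

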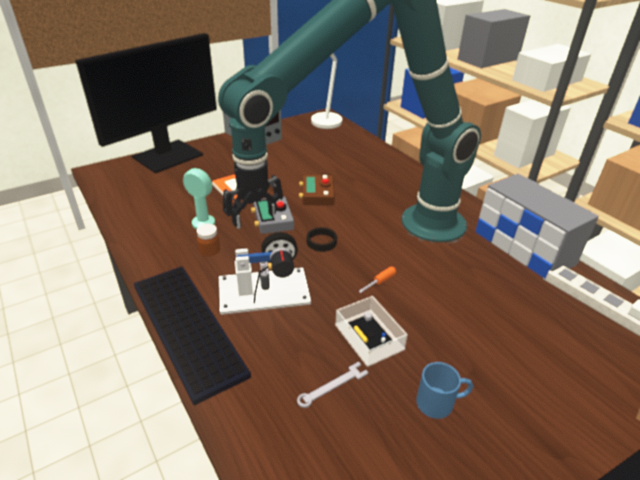

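View pics/side0.png

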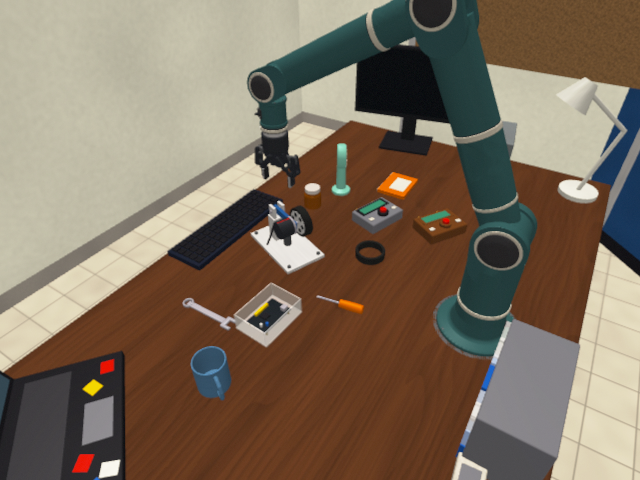

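Scene: rig with its white plate at (265,290), wheel at (279,246), encoder towards the camera; grey counter's red button at about (281,204), brown look-alike at (318,188). Side: wheel (300,220), grey counter's button (383,212), brown one at (440,225).

```bash
python3 - <<'E'
from h import *
out=[]
for c,(x,y) in (('scene',(210,170)),('side',(245,170))):
    im=cv2.imread(f'pics/{c}0.png')
    out.append(cv2.resize(im[y:y+145,x:x+160],None,fx=2.5,fy=2.5,interpolation=cv2.INTER_CUBIC))
    hsv=cv2.cvtColor(im,cv2.COLOR_BGR2HSV)
    m=((hsv[...,1]<45)&(hsv[...,2]>170)).astype(np.uint8); 
    roi=np.zeros_like(m); b={'scene':(212,230,316,320),'side':(245,200,330,275)}[c]
    roi[b[1]:b[3],b[0]:b[2]]=1; m&=roi
    ys,xs=np.nonzero(m)
    P=np.array([atz(c,u,v,.012)[:2] for u,v in zip(xs,ys)],np.float32)
    print(c,len(P),cv2.minAreaRect(P))
    red=((hsv[...,0]<8)|(hsv[...,0]>172))&(hsv[...,1]>170)&(hsv[...,2]>110)
    b={'scene':(270,195,292,212),'side':(372,200,395,222)}[c]
    r=np.zeros_like(red);r[b[1]:b[3],b[0]:b[2]]=1;ys,xs=np.nonzero(red&r)
    print('btn',len(xs),xs.mean(),ys.mean(),atz(c,xs.mean(),ys.mean(),.06))
cv2.imwrite('pics/crop1.png',np.hstack(out))
print(viewer.camera_params('wrist'))
E
```

```text
Traceback (most recent call last):
  File "h.py", line 7, in atz
    o,d=ray(cam,u,v); return o+d*(z-o[2])/d[2]
        ~~~^^^^^^^^^
  File "h.py", line 4, in ray
    p=viewer.camera_params(cam); R=np.array(p['R']);t=np.array(p['t'])
ValueError: time passes only in moves, steps and waits
```

```bash
sed -i 's/^import numpy.*/import numpy as np, cv2, functools/; s/^def ray/@functools.lru_cache\ndef cp(c): return viewer.camera_params(c)\ndef ray/; s/p=viewer.camera_params(cam)/p=cp(cam)/' h.py; python3 - <<'E'
from h import *
out=[]
for c,(x,y) in (('scene',(210,170)),('side',(245,170))):
    im=cv2.imread(f'pics/{c}0.png')
    out.append(cv2.resize(im[y:y+145,x:x+160],None,fx=2.5,fy=2.5,interpolation=cv2.INTER_CUBIC))
    hsv=cv2.cvtColor(im,cv2.COLOR_BGR2HSV)
    m=((hsv[...,1]<45)&(hsv[...,2]>170)).astype(np.uint8); 
    roi=np.zeros_like(m); b={'scene':(212,268,316,320),'side':(245,222,330,275)}[c]
    roi[b[1]:b[3],b[0]:b[2]]=1; m&=roi
    ys,xs=np.nonzero(m)
    P=np.array([atz(c,u,v,.012)[:2] for u,v in zip(xs,ys)],np.float32)
    print(c,len(P),cv2.minAreaRect(P))
    red=((hsv[...,0]<8)|(hsv[...,0]>172))&(hsv[...,1]>170)&(hsv[...,2]>110)
    b={'scene':(270,195,292,212),'side':(372,200,395,222)}[c]
    r=np.zeros_like(red);r[b[1]:b[3],b[0]:b[2]]=1;ys,xs=np.nonzero(red&r)
    print('btn',len(xs),xs.mean(),ys.mean(),atz(c,xs.mean(),ys.mean(),.06))
cv2.imwrite('pics/crop1.png',np.hstack(out))
print(cp('wrist'))
E
```

```text
scene 2916 ((0.6326345205307007, -0.01006627082824707), (0.17295211553573608, 0.242078959941864), 66.85338592529297)
btn 31 279.6774193548387 204.32258064516128 [ 0.42848841 -0.28005217  0.06      ]
side 1451 ((0.6336579322814941, -0.0006835311651229858), (0.1400909721851349, 0.24121494591236115), 67.54859161376953)
btn 29 382.62068965517244 209.0 [ 0.42047371 -0.28276631  0.06      ]
{'fx': 371.64829954431775, 'fy': 371.64829954431775, 'cx': 318.12573974138314, 'cy': 241.63269748486158, 'T_tool_cam': array([[-2.62894966e-04, -9.44708391e-01, -3.27911555e-01,
         8.46945045e-02],
       [ 9.99999965e-01, -2.62193114e-04, -4.63506735e-05,
        -1.73028434e-04],
       [-4.21882815e-05, -3.27911555e-01,  9.44708426e-01,
        -1.24983876e-01],
       [ 0.00000000e+00,  0.00000000e+00,  0.00000000e+00,
         1.00000000e+00]])}
```

View pics/crop1.png

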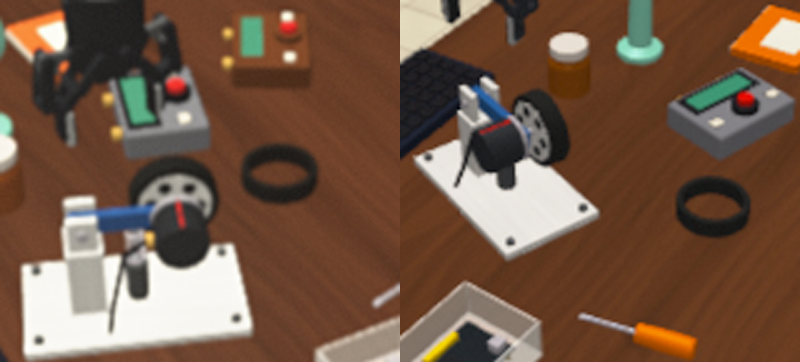

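Crop: wheel with spoked rim, blue arm going to the post at rig +x (world far side), black encoder with red line on the world +y side. Grey counter is clear of the rig, its button is near (0.424,-0.281).

```bash
python3 - <<'E'
from h import *
from scipy.optimize import least_squares
a=np.radians(-22.5);ex=np.array([np.cos(a),np.sin(a),0]);ey=np.array([-np.sin(a),np.cos(a),0]);ez=np.array([0,0,1])
th=np.linspace(0,2*np.pi,73)
def bb(c,w):
    q=np.array([proj(c,w+s*ey+.048*(np.cos(t)*ex+np.sin(t)*ez)) for s in(-.0125,.0125) for t in th])
    return *q.min(0),*q.max(0)
def f(p):
    w=np.array([*p,.12]);A=bb('scene',w);B=bb('side',w)
    return [A[0]-262,A[1]-231,A[2]-299,B[0]-290,B[1]-205,B[2]-318,B[3]-237]
r=least_squares(f,[.6,0],loss='soft_l1');print(r.x,np.round(f(r.x),1))
w=np.array([*r.x,0]);c=np.array([.634,-.001,0])-w;print('plate centre in rig',c@ex,c@ey)
E
```

```text
[ 0.57276244 -0.012428  ] [ 0.4 -0.6  0.1  0.5 -0.1 -3.8 -0.4]
plate centre in rig 0.05220281858518004 0.03399269878561402
```

Call:
step_arm(rows="0 0 0 -0.006 -0.038 -0.015 -1;0 0 0 -0.006 -0.038 -0.015 -1;0 0 7.5 0 0 0 -1;0 0 7.5 0 0 0 -1;0 0 7.5 0 0 0 -1;0 0 0 0 0 0 -1;0 0 0 0 0 0 -1;0 0 0 0 0 0 -1")

```text
time_s: 1.7
ee_pos: [0.574, -0.012, 0.2783]
orientation: [-0.0, 0.831, 0.556, 0.0]
force: [-0.1, -0.3, -0.4]
grip_width: -0.0004
grasp_force: 0.0
```

```bash
cat >> h.py <<'E'
from scipy.spatial.transform import Rotation as Ro
def toolpose():
    s=bot.state();w,x,y,z=s['orientation'];return Ro.from_quat([x,y,z,w]).as_matrix(),np.array(s['ee_pos']),s
def wray(u,v,R,p):
    c=cp('wrist');T=np.array(c['T_tool_cam']);d=np.array([u-c['cx'],v-c['cy']]);r=np.hypot(*d);a=r/c['fx']
    k=np.array([*(np.sin(a)*d/max(r,1e-9)),np.cos(a)]);return R@T[:3,3]+p,R@T[:3,:3]@k
def wz(u,v,z,R,p):
    o,d=wray(u,v,R,p);return o+d*(z-o[2])/d[2]
def wproj(X,R,p):
    c=cp('wrist');T=np.array(c['T_tool_cam']);k=T[:3,:3].T@(R.T@(X-p)-T[:3,3]);a=np.arctan2(np.hypot(k[0],k[1]),k[2])
    q=k[:2]/np.hypot(*k[:2])*a*c['fx'];return q[0]+c['cx'],q[1]+c['cy']
E
python3 - <<'E'
from h import *
R,p,s=toolpose(); np.savez('w1.npz',R=R,p=p)
cv2.imwrite('pics/w1.png',viewer.snapshot('wrist'))
for t in('wheel','mark','zero_button_top'):
    for r in viewer.look_for('wrist',t)[:2]: print(t,round(r['conf'],2),np.round(r['bbox']))
print(p,R.round(3),s['force'],s['time_s'],s['joints'],s['grip_width'])
E
```

```text
wheel 0.93 [263. 194. 387. 255.]
mark 0.8 [265. 194. 388. 256.]
[ 0.57401794 -0.01202559  0.27828466] [[ 0.382  0.924  0.   ]
 [ 0.924 -0.382  0.   ]
 [ 0.     0.    -1.   ]] [-0.09762834 -0.30191493 -0.39149472] 1.7 [-0.07592304  0.30876977  0.04767175  1.76499343 -0.01654925  1.06819403
 -0.41411113] -0.00039236145850743756
```

View pics/w1.png

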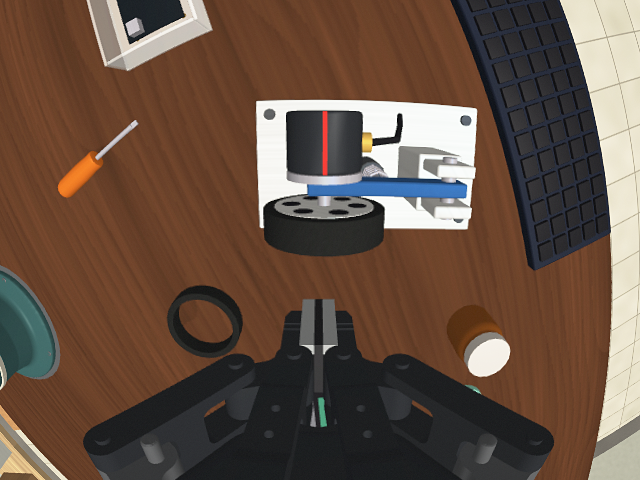

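Wrist: red line at u≈324 (v 110–175), wheel spanning u 264–385, v 194–256, closed fingertips at (318,300); tread clear, no mark visible.

```bash
cat > fit.py <<'E'
from h import *
from scipy.optimize import least_squares
d=np.load('w1.npz');R,p=d['R'],d['p']
im=cv2.imread('pics/w1.png');h=cv2.cvtColor(im,cv2.COLOR_BGR2HSV)
m=((h[...,0]<8)|(h[...,0]>172))&(h[...,1]>150)&(h[...,2]>100);m[:100]=0;m[185:]=0;m[:,:300]=0;m[:,345:]=0
ys,xs=np.nonzero(m);Q=np.array([wz(u,v,.149,R,p) for u,v in zip(xs,ys)])
vx,vy,x0,y0=cv2.fitLine(Q[:,:2].astype(np.float32),cv2.DIST_HUBER,0,.001,.001).ravel();print('line dir deg',np.degrees(np.arctan2(vy,vx)),Q.mean(0),len(xs),xs.min(),xs.max(),ys.min(),ys.max())
dark=(im.max(2)<60);dark[:185]=0;dark[275:]=0;dark[:,:250]=0;dark[:,400:]=0
n,l,st,_=cv2.connectedComponentsWithStats(dark.astype(np.uint8));k=1+st[1:,4].argmax();x,y,w,hh,_=st[k];print('wheel',x,y,x+w,y+hh)
yaw=np.radians(np.degrees(np.arctan2(vy,vx))%180-90);ex=np.array([np.cos(yaw),np.sin(yaw),0]);ey=np.array([-np.sin(yaw),np.cos(yaw),0])
th=np.linspace(0,2*np.pi,73)
def f(q):
    w_=np.array([*q,.12]);P=np.array([wproj(w_+s*ey+.048*(np.cos(t)*ex+np.sin(t)*np.array([0,0,1])),R,p) for s in(-.0125,.0125) for t in th])
    return P[:,0].min()-x,P[:,0].max()-x-w,P[:,1].max()-y-hh
r=least_squares(f,[.575,-.01]);c=np.array([*r.x,0]);print(np.degrees(yaw),c,f(r.x))
D=Q.mean(0)-c;print('red line in rig',D@ex,D@ey,'tcp->wheel along ex,ey',(c-p)@ex,(c-p)@ey)
E
python3 fit.py
```

```text
line dir deg 68.048164 [0.60357447 0.04864608 0.149     ] 257 323 327 111 174
wheel 264 198 384 256
-21.951834 [ 0.58010516 -0.0090905   0.        ] (np.float64(-1.5777116138219185), np.float64(1.5933436933748908), np.float64(0.1325722346521161))
red line in rig 0.00018424918645668672 0.06232405466789936 tcp->wheel along ex,ey 0.00454866970135862 0.004997858485292421
```

Call:
step_arm(rows="0 0 -0.5 0.005 0.0045 0.03 -1;0 0 0 0 0 0.03 -1;0 0 0 0 0 0.02 -1;0 0 0 0 0 0.0083 -1;0 0 0 0 0 0.002 -1;0 0 0 0 0 0.0005 -1;0 0 0 0 0 0 -1;0 0 0 0 0 0 -1")

```text
time_s: 2.9
ee_pos: [0.5804, -0.0091, 0.1881]
orientation: [0.0, 0.829, 0.559, 0.0]
force: [0.2, -0.3, 0.5]
grip_width: -0.0001
grasp_force: 0.0
```

Call:
step_arm(rows="0 0 0 0 0 0.0005 -1;0 0 0 0 0 0.0005 -1;0 0 0 0 0 0.0005 -1;0 0 0 0 0 0.0003 -1;0 0 0 0 0 0 -1;0 0 0 0 0 0 -1;0 0 0 0 0 0 -1;0 0 0 0 0 0 -1")

```text
time_s: 3.9
ee_pos: [0.5801, -0.0091, 0.1857]
orientation: [0.0, 0.829, 0.559, 0.0]
force: [0.2, -1.0, -0.2]
grip_width: 0.0003
grasp_force: 0.0
```

```bash
python3 -c "
from h import *
R,p,s=toolpose();print(p,s['force'],s['ft_torque'],s['joints'])"
```

```text
[ 0.58009861 -0.00914268  0.18568891] [ 0.16011554 -1.03656825 -0.23459603] [ 0.01034567 -0.04145265  0.0087468 ] [-0.07423251  0.42126092  0.04097901  1.83599375 -0.02158943  0.88470774
 -0.4072048 ]
```

Call:
step_arm(rows="0 0 0 0 0 0.0003 -1;0 0 0 0 0 0.0003 -1;0 0 0 0 0 0.0003 -1;0 0 0 0 0 0.0002 -1;0 0 0 0 0 0 -1;0 0 0 0 0 0 -1;0 0 0 0 0 0 -1;0 0 0 0 0 0 -1")

```text
time_s: 4.9
ee_pos: [0.5802, -0.0091, 0.1847]
orientation: [0.0, 0.829, 0.559, 0.0]
force: [-0.2, 0.1, 2.5]
grip_width: 0.0002
grasp_force: 1.1
```

Call:
step_arm(rows="0 0 0 0 0 -0.01 -1;-5 0 0 0 -0.00651 0.000284 -1;-5 0 0 0 -0.00651 0.000284 -1;-5 0 0 0 -0.00651 0.000284 -1;-5 0 0 0 -0.00651 0.000284 -1;-5 0 0 0 -0.00651 0.000284 -1;0 0 0 0 0 0 -1;0 0 0 0 0 0 -1")

```text
time_s: 5.9
ee_pos: [0.5518, 0.0029, 0.1884]
orientation: [0.179, 0.809, 0.546, 0.121]
force: [1.1, -0.2, 0.6]
grip_width: -0.0003
grasp_force: 0.0
```

```bash
cat > rel.py <<'E'
from h import *
R,p,s=toolpose();a=np.radians(-22);ex=np.array([np.cos(a),np.sin(a),0]);ey=np.array([-np.sin(a),np.cos(a),0])
c=np.array([.5801,-.0091,.12]);d=p-c;z=-R[:,2]
print('rel x,y,z mm',(d@ex*1e3).round(2),(d@ey*1e3).round(2),(d[2]*1e3).round(2),'rad',(np.hypot(d@ex,d[2])*1e3).round(2),'pos ang',np.degrees(np.arctan2(d@ex,d[2])).round(2),'tilt',np.degrees(np.arctan2(z@ex,z[2])).round(2),'tool x.ex',(R[:,0]@ex).round(4),'F',s['force'].round(2) if hasattr(s['force'],'round') else s['force'],'radialF',np.dot(s['force'],z).round(2),s['joints'][5],s['time_s'])
E
python3 rel.py
```

```text
rel x,y,z mm -30.7 0.49 68.42 rad 74.99 pos ang -24.17 tilt -25.02 tool x.ex -0.0001 F [ 1.1  -0.19  0.58] radialF 0.07 0.38128039073503683 5.9
```

Call:
step_arm(rows="0 0 0 0 0 0 -1;0 0 0 0 0 0 -1;0 0 0 0 0 0 -1;0 0 0 0 0 0 -1;0 0 0 0 0 0 -1;0 0 0 0 0 0 -1;0 0 0 0 0 0 -1;0 0 0 0 0 0 -1")

```text
time_s: 6.9
ee_pos: [0.5508, 0.0027, 0.1876]
orientation: [0.179, 0.809, 0.546, 0.121]
force: [0.3, -0.5, 0.3]
grip_width: 0.0
grasp_force: 0.0
```

```bash
python3 rel.py
```

```text
rel x,y,z mm -31.6 -0.0 67.61 rad 74.63 pos ang -25.05 tilt -25.0 tool x.ex -0.0 F [ 0.3  -0.5   0.28] radialF 0.05 0.3796571121175368 6.9
```

Call:
step_arm(rows="0 0 0 0 0 0.004 -1;0 0 0 0 0 0.003 -1;0 0 0 0 0 0.002 -1;0 0 0 0 0 0.0005 -1;0 0 0 0 0 0.0003 -1;0 0 0 0 0 0.0001 -1;0 0 0 0 0 0 -1;0 0 0 0 0 0 -1")

```text
time_s: 7.9
ee_pos: [0.5547, 0.001, 0.1787]
orientation: [0.179, 0.809, 0.546, 0.121]
force: [-1.1, -0.5, 2.6]
grip_width: -0.0003
grasp_force: 1.2
```

```bash
python3 rel.py
```

```text
rel x,y,z mm -27.37 -0.13 58.71 rad 64.78 pos ang -24.99 tilt -25.01 tool x.ex 0.0002 F [-1.11 -0.47  2.55] radialF 2.67 0.3572818169634406 7.9
```

Call:
step_arm(rows="2.5 0 0 0 0.00282 0.00016 -1;2.5 0 0 0 0.00282 0.0000615 -1;2.5 0 0 0 0.00282 0.0000615 -1;2.5 0 0 0 0.00282 0.0000615 -1;2.5 0 0 0 0.00282 0.0000615 -1;2.5 0 0 0 0.00282 0.0000615 -1;2.5 0 0 0 0.00282 0.0000615 -1;2.5 0 0 0 0.00282 0.0000615 -1")

```text
time_s: 8.9
ee_pos: [0.5752, -0.0072, 0.1845]
orientation: [0.036, 0.828, 0.559, 0.024]
force: [-0.2, -0.5, 2.0]
grip_width: -0.0002
grasp_force: 0.9
```

```bash
python3 rel.py
```

```text
rel x,y,z mm -5.29 -0.11 64.54 rad 64.75 pos ang -4.69 tilt -4.95 tool x.ex 0.0001 F [-0.18 -0.52  1.97] radialF 1.96 0.7777734513311197 8.9
```

Good contact. Continue to +25°, then settle and look.

Call:
step_arm(rows="2.5 0 0 0 0.00282 0.00012 -1;2.5 0 0 0 0.00282 0.0000615 -1;2.5 0 0 0 0.00282 0.0000615 -1;2.5 0 0 0 0.00282 0.0000615 -1;2.5 0 0 0 0.00282 0.0000615 -1;2.5 0 0 0 0.00282 0.0000615 -1;2.5 0 0 0 0.00282 0.0000615 -1;2.5 0 0 0 0.00282 0.0000615 -1")

```text
time_s: 9.9
ee_pos: [0.596, -0.0158, 0.1824]
orientation: [-0.108, 0.822, 0.554, -0.073]
force: [0.1, -0.8, 1.7]
grip_width: -0.0004
grasp_force: 1.0
```

Call:
step_arm(rows="2.5 0 0 0 0.00282 0.0000615 -1;2.5 0 0 0 0.00282 0.0000615 -1;2.5 0 0 0 0.00282 0.0000615 -1;2.5 0 0 0 0.00282 0.0000615 -1;0 0 0 0 0 0 -1;0 0 0 0 0 0 -1;0 0 0 0 0 0 -1;0 0 0 0 0 0 -1")

```text
time_s: 10.9
ee_pos: [0.6051, -0.0196, 0.1787]
orientation: [-0.179, 0.809, 0.546, -0.121]
force: [0.2, -3.2, 2.1]
grip_width: 0.0
grasp_force: 1.3
```

```bash
cat > look.py <<'E'
from h import *
import sys
R,p,s=toolpose();np.savez(sys.argv[1]+'.npz',R=R,p=p)
cv2.imwrite(f'pics/{sys.argv[1]}.png',viewer.snapshot('wrist'))
a=cv2.imread(f'pics/{sys.argv[1]}.png');b=viewer.snapshot('side');c=viewer.snapshot('scene')
cv2.imwrite(f'pics/{sys.argv[1]}c.png',np.hstack([cv2.resize(a[60:300,180:480],(375,300)),cv2.resize(b[185:255,265:335],(300,300),interpolation=cv2.INTER_CUBIC)]))
cv2.imwrite(f'pics/{sys.argv[1]}s.png',c)
E
python3 rel.py; python3 look.py w2
```

```text
rel x,y,z mm 27.12 -0.36 58.7 rad 64.66 pos ang 24.8 tilt 24.98 tool x.ex 0.0 F [ 0.23 -3.23  2.14] radialF 2.54 1.39978112271835 10.9
```

View pics/w2c.png

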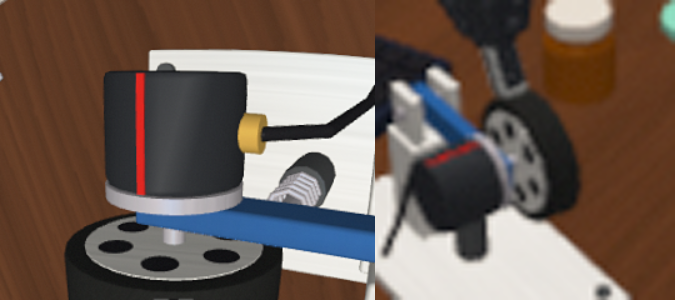

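Mark not yet visible in either view (fingertip still touching at +25°). Another stroke.

Call:
step_arm(rows="0 0 0 0 0 -0.01 -1;-10 0 0 0 -0.01295 0.001133 -1;-10 0 0 0 -0.01295 0.001133 -1;-10 0 0 0 -0.01295 0.001133 -1;-10 0 0 0 -0.01295 0.001133 -1;-10 0 0 0 -0.01295 0.001133 -1;0 0 0 0 0 0 -1;0 0 0 0 0 0 -1")

```text
time_s: 12.05
ee_pos: [0.5549, -0.0001, 0.1891]
orientation: [0.17, 0.813, 0.546, 0.11]
force: [0.1, -0.8, -0.1]
grip_width: 0.0
grasp_force: 0.0
```

Call:
step_arm(rows="0 0 0 0 0 0.004 -1;0 0 0 0 0 0.003 -1;0 0 0 0 0 0.001 -1;0 0 0 0 0 0.0008 -1;0 0 0 0 0 0.0005 -1;0 0 0 0 0 0.0004 -1;0 0 0 0 0 0.0002 -1;0 0 0 0 0 0 -1")

```text
time_s: 13.05
ee_pos: [0.5572, -0.0032, 0.1797]
orientation: [0.171, 0.813, 0.546, 0.109]
force: [-4.0, -2.1, 7.7]
grip_width: -0.0002
grasp_force: 4.2
```

```bash
python3 rel.py
```

```text
rel x,y,z mm -23.44 -3.1 59.67 rad 64.11 pos ang -21.45 tilt -23.35 tool x.ex 0.0069 F [-4.   -2.1   7.65] radialF 8.14 0.4012932673519953 13.05
```

Fast return rows fell short (joint speed). Back off and correct.

```bash
cat > goto.py <<'E'
from h import *
import sys
def corr(tilt,L,y=0,cx=.5801,cy=-.0091,cz=.12,yaw=-22):
    R,p,s=toolpose();a=np.radians(yaw);t=np.radians(tilt)
    ex=np.array([np.cos(a),np.sin(a),0]);ey=np.array([-np.sin(a),np.cos(a),0]);u=np.sin(t)*ex+np.cos(t)*np.array([0,0,1])
    Rt=np.column_stack([ey,np.cross(-u,ey),-u]);pt=np.array([cx,cy,cz])+L*u+y*ey
    print('rot deg',np.degrees(Ro.from_matrix(R.T@Rt).as_rotvec()).round(2),'shift',(R.T@(pt-p)).round(5))
corr(*map(float,sys.argv[1:]))
E
python3 goto.py -25 .0687
```

```text
rot deg [-1.64  0.67 -0.14] shift [ 0.00304 -0.00411 -0.00464]
```

Call:
step_arm(rows="0 0 0 0 0 -0.00464 -1;-1.64 0.67 -0.14 0.00304 -0.00411 0 -1;0 0 0 0 0 0 -1;0 0 0 0 0 0 -1;0 0 0 0 0 0 -1;0 0 0 0 0 0 -1;0 0 0 0 0 0 -1;0 0 0 0 0 0 -1")

```text
time_s: 14.05
ee_pos: [0.5533, 0.0025, 0.1817]
orientation: [0.179, 0.809, 0.546, 0.121]
force: [-0.6, 0.4, -0.1]
grip_width: -0.0001
grasp_force: 0.0
```

```bash
python3 rel.py; python3 goto.py -25 .0647
```

```text
rel x,y,z mm -29.18 0.68 61.65 rad 68.21 pos ang -25.33 tilt -24.97 tool x.ex -0.0011 F [-0.65  0.41 -0.08] radialF 0.25 0.36772589973455133 14.05
rot deg [-0.03 -0.05  0.04] shift [-0.00068  0.00039  0.00351]
```

Call:
step_arm(rows="0 0 0 -0.00068 0.00039 0.002 -1;0 0 0 0 0 0.001 -1;0 0 0 0 0 0.0003 -1;0 0 0 0 0 0.0002 -1;0 0 0 0 0 0 -1;0 0 0 0 0 0 -1;2.5 0 0 0 0.00282 0.0001 -1;2.5 0 0 0 0.00282 0.0000615 -1")

```text
time_s: 15.05
ee_pos: [0.5594, -0.0006, 0.1808]
orientation: [0.143, 0.816, 0.551, 0.097]
force: [-1.3, -0.9, 3.4]
grip_width: 0.0001
grasp_force: 0.9
```

```bash
python3 rel.py
```

```text
rel x,y,z mm -22.35 0.09 60.84 rad 64.81 pos ang -20.17 tilt -19.88 tool x.ex -0.0016 F [-1.26 -0.9   3.38] radialF 3.46 0.46165154435296685 15.05
```

Call:
step_arm(rows="2.5 0 0 0 0.00282 0.0000615 -1;2.5 0 0 0 0.00282 0.0000615 -1;2.5 0 0 0 0.00282 0.0000615 -1;2.5 0 0 0 0.00282 0.0000615 -1;2.5 0 0 0 0.00282 0.0000615 -1;2.5 0 0 0 0.00282 0.0000615 -1;2.5 0 0 0 0.00282 0.0000615 -1;2.5 0 0 0 0.00282 0.0000615 -1")

```text
time_s: 16.05
ee_pos: [0.5804, -0.0093, 0.1848]
orientation: [-0.001, 0.829, 0.56, -0.0]
force: [-0.5, -0.4, 1.9]
grip_width: 0.0
grasp_force: 0.8
```

Call:
step_arm(rows="2.5 0 0 0 0.00282 0.0000615 -1;2.5 0 0 0 0.00282 0.0000615 -1;2.5 0 0 0 0.00282 0.0000615 -1;2.5 0 0 0 0.00282 0.0000615 -1;2.5 0 0 0 0.00282 0.0000615 -1;2.5 0 0 0 0.00282 0.0000615 -1;2.5 0 0 0 0.00282 0.0000615 -1;2.5 0 0 0 0.00282 0.0000615 -1")

```text
time_s: 17.05
ee_pos: [0.601, -0.0177, 0.1807]
orientation: [-0.144, 0.816, 0.551, -0.097]
force: [0.2, -1.8, 1.1]
grip_width: 0.0001
grasp_force: 0.9
```

Call:
step_arm(rows="2.5 0 0 0 0.00282 0.0000615 -1;2.5 0 0 0 0.00282 0.0000615 -1;0 0 0 0 0 0 -1;0 0 0 0 0 0 -1;0 0 0 0 0 -0.012 -1;-5 0 0 0 -0.0067 0.0003 -1;-5 0 0 0 -0.0067 0.0003 -1;-5 0 0 0 -0.0067 0.0003 -1")

```text
time_s: 18.05
ee_pos: [0.5924, -0.0134, 0.1964]
orientation: [-0.071, 0.826, 0.558, -0.047]
force: [-0.3, 0.6, 1.3]
grip_width: 0.0001
grasp_force: 0.0
```

```bash
python3 look.py w3;python3 rel.py
```

```text
rel x,y,z mm 12.49 0.9 76.95 rad 77.95 pos ang 9.22 tilt 10.0 tool x.ex -0.0027 F [0.   0.14 0.07] radialF 0.06 1.1194991757757202 18.2
```

View pics/w3c.png

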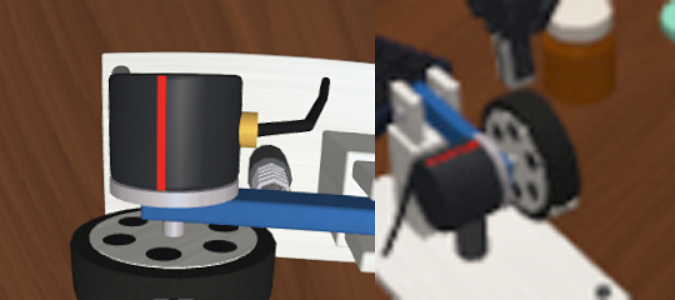

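Mark still not seen in the crop (it cut off the near tread); look at the tread region of the same picture.

```bash
python3 -c "
import cv2,numpy as np
a=cv2.imread('pics/w3.png');s=cv2.imread('pics/w3s.png')
cv2.imwrite('pics/w3d.png',np.hstack([cv2.resize(a[200:340,200:430],None,fx=2,fy=2),cv2.resize(s[225:272,250:307],(340,280))]))"
```

```text
(no output)
```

View pics/w3d.png

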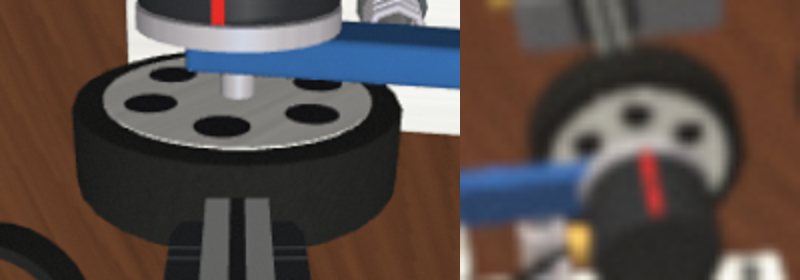

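Tread visible from about −70° to +80°, no mark; so it lies ahead, still coming up the −x side. Next stroke.

Call:
step_arm(rows="-5 0 0 0 -0.0067 0.0003 -1;-5 0 0 0 -0.0067 0.0003 -1;-5 0 0 0 -0.0067 0.0003 -1;-5 0 0 0 -0.0067 0.0003 -1;-5 0 0 0 -0.0067 0.0003 -1;-5 0 0 0 -0.0067 0.0003 -1;-5 0 0 0 -0.0067 0.0003 -1;0 0 0 0 0 0.006 -1")

```text
time_s: 19.2
ee_pos: [0.5516, 0.0031, 0.1835]
orientation: [0.179, 0.809, 0.548, 0.12]
force: [0.7, 0.6, 0.4]
grip_width: 0.0001
grasp_force: 0.0
```

Call:
step_arm(rows="0 0 0 0 0 0.002 -1;0 0 0 0 0 0 -1;0 0 0 0 0 0 -1;0 0 0 0 0 0 -1;0 0 0 0 0 0 -1;0 0 0 0 0 0 -1;0 0 0 0 0 0 -1;0 0 0 0 0 0 -1")

```text
time_s: 20.2
ee_pos: [0.553, 0.002, 0.1822]
orientation: [0.179, 0.809, 0.546, 0.121]
force: [-0.3, 0.9, -0.5]
grip_width: 0.0001
grasp_force: 0.0
```

```bash
python3 rel.py; python3 goto.py -25 .0647
```

```text
rel x,y,z mm -29.29 0.09 62.19 rad 68.74 pos ang -25.22 tilt -24.98 tool x.ex -0.0013 F [-0.27  0.86 -0.48] radialF -0.2 0.3727396074860003 20.2
rot deg [-0.02 -0.06  0.05] shift [-9.00e-05  2.70e-04  4.04e-03]
```

Call:
step_arm(rows="0 0 0 0 0.00025 0.0025 -1;0 0 0 0 0 0.001 -1;0 0 0 0 0 0.0003 -1;0 0 0 0 0 0.0002 -1;0 0 0 0 0 0 -1;0 0 0 0 0 0 -1;2.5 0 0 0 0.00282 0.0001 -1;2.5 0 0 0 0.00282 0.0000615 -1")

```text
time_s: 21.2
ee_pos: [0.5594, -0.0007, 0.1809]
orientation: [0.143, 0.816, 0.551, 0.097]
force: [-0.5, -1.6, 1.6]
grip_width: 0.0002
grasp_force: 1.0
```

Call:
step_arm(rows="2.5 0 0 0 0.00282 0.0000615 -1;2.5 0 0 0 0.00282 0.0000615 -1;2.5 0 0 0 0.00282 0.0000615 -1;2.5 0 0 0 0.00282 0.0000615 -1;2.5 0 0 0 0.00282 0.0000615 -1;2.5 0 0 0 0.00282 0.0000615 -1;2.5 0 0 0 0.00282 0.0000615 -1;2.5 0 0 0 0.00282 0.0000615 -1")

```text
time_s: 22.2
ee_pos: [0.5804, -0.0093, 0.1848]
orientation: [-0.001, 0.829, 0.56, -0.0]
force: [-0.8, -0.3, 1.9]
grip_width: 0.0
grasp_force: 0.9
```

Call:
step_arm(rows="2.5 0 0 0 0.00282 0.0000615 -1;2.5 0 0 0 0.00282 0.0000615 -1;2.5 0 0 0 0.00282 0.0000615 -1;2.5 0 0 0 0.00282 0.0000615 -1;2.5 0 0 0 0.00282 0.0000615 -1;2.5 0 0 0 0.00282 0.0000615 -1;2.5 0 0 0 0.00282 0.0000615 -1;2.5 0 0 0 0.00282 0.0000615 -1")

```text
time_s: 23.2
ee_pos: [0.601, -0.0178, 0.1807]
orientation: [-0.144, 0.816, 0.551, -0.097]
force: [0.3, -1.4, 1.5]
grip_width: -0.0004
grasp_force: 0.9
```

Call:
step_arm(rows="2.5 0 0 0 0.00282 0.0000615 -1;2.5 0 0 0 0.00282 0.0000615 -1;0 0 0 0 0 0 -1;0 0 0 0 0 0 -1;0 0 0 0 0 -0.012 -1;-5 0 0 0 -0.0067 0.0003 -1;-5 0 0 0 -0.0067 0.0003 -1;-5 0 0 0 -0.0067 0.0003 -1")

```text
time_s: 24.2
ee_pos: [0.5924, -0.0135, 0.1964]
orientation: [-0.071, 0.826, 0.558, -0.047]
force: [0.8, -0.3, -0.8]
grip_width: 0.0001
grasp_force: 0.0
```

```bash
python3 look.py w4;python3 rel.py; python3 -c "
import cv2,numpy as np
from h import *
for r in viewer.look_for('wrist','mark')[:2]+viewer.look_for('side','mark')[:2]: print(r)
a=cv2.imread('pics/w4.png');s=cv2.imread('pics/w4c.png')
cv2.imwrite('pics/w4d.png',np.hstack([cv2.resize(a[200:340,200:430],None,fx=2,fy=2),cv2.resize(s[:,375:],(280,280))]))"
```

```text
rel x,y,z mm 12.53 0.85 76.94 rad 77.95 pos ang 9.25 tilt 10.0 tool x.ex -0.0027 F [ 1.14  0.48 -0.22] radialF -0.07 1.119671043230854 24.35
{'bbox': [236.2, 227.8, 403.6, 323.6], 'conf': 0.83}
{'bbox': [290.0, 203.6, 311.0, 235.3], 'conf': 0.66}
```

View pics/w4d.png

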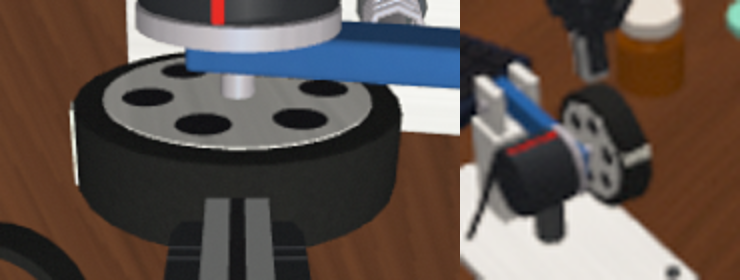

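The mark shows: in the wrist view at the wheel's left limb (~(237,272) full frame), in the side view at about (309,224). Compute its angle.

```bash
cat > mark.py <<'E'
from h import *
import sys
# sample tread brightness by unrolling; angle from top towards +ex
def unroll(im,pr,name,lo,hi):
    a=np.radians(-22);ex=np.array([np.cos(a),np.sin(a),0]);ey=np.array([-np.sin(a),np.cos(a),0]);c=np.array([.5801,-.0091,.12])
    g=cv2.cvtColor(im,cv2.COLOR_BGR2GRAY).astype(np.float32);th=np.arange(lo,hi,.5);S=np.linspace(-.008,.008,9)
    P=np.array([[pr(c+s*ey+.048*(np.sin(t)*ex+np.cos(t)*np.array([0,0,1]))) for s in S] for t in np.radians(th)],np.float32)
    G=np.median(cv2.remap(g,P[...,0],P[...,1],cv2.INTER_LINEAR),1)
    k=G>max(90,.6*G.max());print(name,'max',G.max(),'angles',th[k],'centroid',(th*np.clip(G-60,0,None)*k).sum()/((np.clip(G-60,0,None)*k).sum()+1e-9))
n=sys.argv[1];lo,hi=map(float,sys.argv[2:4]);d=np.load(n+'.npz')
side=viewer.snapshot('side')
unroll(cv2.imread(f'pics/{n}.png'),lambda X:wproj(X,d['R'],d['p']),'wrist',max(lo,-88),hi)
unroll(side,lambda X:proj('side',X),'side',lo,hi)
E
python3 mark.py w4 -120 -40
```

```text
wrist max 222.73145 angles [-74.5 -74.  -73.5 -73.  -72.5 -72.  -71.5 -71.  -70.5 -70.  -69.5 -69.
 -68.5 -68.  -67.5 -67.  -66.5 -66.  -65.5 -65.  -64.5 -64.  -63.5 -63.
 -62.5 -62.  -61.5 -61.  -60.5 -60. ] centroid -67.21509205787973
side max 144.90332 angles [-77.5 -77.  -76.5 -76.  -75.5 -75.  -74.5 -74.  -73.5 -73.  -72.5 -72.
 -71.5 -71.  -70.5 -70.  -69.5 -69.  -68.5 -68.  -67.5 -67. ] centroid -72.13543315198496
```

Mark at about −71°. Same 50° stroke again, then a measured final one.

Call:
step_arm(rows="-5 0 0 0 -0.0067 0.0003 -1;-5 0 0 0 -0.0067 0.0003 -1;-5 0 0 0 -0.0067 0.0003 -1;-5 0 0 0 -0.0067 0.0003 -1;-5 0 0 0 -0.0067 0.0003 -1;-5 0 0 0 -0.0067 0.0003 -1;-5 0 0 0 -0.0067 0.0003 -1;0 0 0 0 0 0.006 -1")

```text
time_s: 25.5
ee_pos: [0.5514, 0.003, 0.1831]
orientation: [0.179, 0.809, 0.548, 0.12]
force: [1.0, 0.4, -0.2]
grip_width: -0.0
grasp_force: 0.0
```

Call:
step_arm(rows="0 0 0 0 0 0.002 -1;0 0 0 0 0 0 -1;0 0 0 0 0 0 -1;0 0 0 0 0 0 -1;0 0 0 0 0 0 -1;0 0 0 0 0 0 -1;0 0 0 0 0 0 -1;0 0 0 0 0 0 -1")

```text
time_s: 26.5
ee_pos: [0.553, 0.0019, 0.1822]
orientation: [0.179, 0.809, 0.546, 0.121]
force: [-0.2, 0.5, -0.4]
grip_width: -0.0
grasp_force: 0.0
```

```bash
python3 goto.py -25 .0647
```

```text
rot deg [-0.02 -0.06  0.05] shift [-7.00e-05  2.00e-04  4.03e-03]
```

Call:
step_arm(rows="0 0 0 0 0.0002 0.0025 -1;0 0 0 0 0 0.001 -1;0 0 0 0 0 0.0003 -1;0 0 0 0 0 0.0002 -1;0 0 0 0 0 0 -1;0 0 0 0 0 0 -1;2.5 0 0 0 0.00282 0.0001 -1;2.5 0 0 0 0.00282 0.0000615 -1")

```text
time_s: 27.5
ee_pos: [0.5595, -0.0007, 0.1808]
orientation: [0.143, 0.816, 0.551, 0.097]
force: [-0.8, -1.9, 1.8]
grip_width: -0.0
grasp_force: 1.0
```

Call:
step_arm(rows="2.5 0 0 0 0.00282 0.0000615 -1;2.5 0 0 0 0.00282 0.0000615 -1;2.5 0 0 0 0.00282 0.0000615 -1;2.5 0 0 0 0.00282 0.0000615 -1;2.5 0 0 0 0.00282 0.0000615 -1;2.5 0 0 0 0.00282 0.0000615 -1;2.5 0 0 0 0.00282 0.0000615 -1;2.5 0 0 0 0.00282 0.0000615 -1")

```text
time_s: 28.5
ee_pos: [0.5804, -0.0093, 0.1848]
orientation: [-0.001, 0.829, 0.56, -0.0]
force: [-1.1, -0.3, 2.6]
grip_width: -0.0002
grasp_force: 0.9
```

Call:
step_arm(rows="2.5 0 0 0 0.00282 0.0000615 -1;2.5 0 0 0 0.00282 0.0000615 -1;2.5 0 0 0 0.00282 0.0000615 -1;2.5 0 0 0 0.00282 0.0000615 -1;2.5 0 0 0 0.00282 0.0000615 -1;2.5 0 0 0 0.00282 0.0000615 -1;2.5 0 0 0 0.00282 0.0000615 -1;2.5 0 0 0 0.00282 0.0000615 -1")

```text
time_s: 29.5
ee_pos: [0.601, -0.0178, 0.1806]
orientation: [-0.144, 0.816, 0.551, -0.097]
force: [0.4, -1.1, 2.3]
grip_width: -0.0002
grasp_force: 0.9
```

Call:
step_arm(rows="2.5 0 0 0 0.00282 0.0000615 -1;2.5 0 0 0 0.00282 0.0000615 -1;0 0 0 0 0 0 -1;0 0 0 0 0 0 -1;0 0 0 0 0 -0.012 -1;-5 0 0 0 -0.0067 0.0003 -1;-5 0 0 0 -0.0067 0.0003 -1;-5 0 0 0 -0.0067 0.0003 -1")

```text
time_s: 30.5
ee_pos: [0.5924, -0.0134, 0.1964]
orientation: [-0.071, 0.825, 0.558, -0.047]
force: [-0.3, -0.2, -0.5]
grip_width: 0.0002
grasp_force: 0.0
```

```bash
python3 look.py w5;python3 mark.py w5 -80 40
```

```text
wrist max 231.77344 angles [-26.5 -26.  -25.5 -25.  -24.5 -24.  -23.5 -23.  -22.5 -22.  -21.5 -21.
 -20.5 -20.  -19.5 -19.  -18.5 -18.  -17.5 -17.  -16.5] centroid -21.583644812895482
side max 224.05664 angles [-28.5 -28.  -27.5 -27.  -26.5 -26.  -25.5 -25.  -24.5 -24.  -23.5 -23.
 -22.5 -22.  -21.5 -21.  -20.5 -20.  -19.5 -19.  -18.5 -18.  -17.5] centroid -22.989214028259084
```

Call:
step_arm(rows="-5 0 0 0 -0.0067 0.0003 -1;-5 0 0 0 -0.0067 0.0003 -1;-5 0 0 0 -0.0067 0.0003 -1;-5 0 0 0 -0.0067 0.0003 -1;-2.5 0 0 0 -0.00334 0.00007 -1;0 0 0 0 0 0.005 -1;0 0 0 0 0 0.003 -1;0 0 0 0 0 0 -1")

```text
time_s: 31.7
ee_pos: [0.5667, -0.004, 0.1864]
orientation: [0.09, 0.824, 0.556, 0.06]
force: [-0.4, 1.1, -0.2]
grip_width: -0.0003
grasp_force: 0.0
```

Call:
step_arm(rows="0 0 0 0 0 0 -1;0 0 0 0 0 0 -1;0 0 0 0 0 0 -1;0 0 0 0 0 0 -1;0 0 0 0 0 0 -1;0 0 0 0 0 0 -1;0 0 0 0 0 0 -1;0 0 0 0 0 0 -1")

```text
time_s: 32.7
ee_pos: [0.5662, -0.0035, 0.187]
orientation: [0.09, 0.824, 0.556, 0.061]
force: [-0.3, -0.2, -0.8]
grip_width: -0.0002
grasp_force: 0.0
```

```bash
python3 goto.py -12.5 .0647
```

```text
rot deg [-0.03 -0.04  0.06] shift [-1.00e-05  1.50e-04  3.95e-03]
```

Call:
step_arm(rows="0 0 0 0 0.00015 0.0025 -1;0 0 0 0 0 0.001 -1;0 0 0 0 0 0.0003 -1;0 0 0 0 0 0.0002 -1;0 0 0 0 0 0 -1;0 0 0 0 0 0 -1;2.5 0 0 0 0.00282 0.0001 -1;2.5 0 0 0 0.00282 0.0000615 -1")

```text
time_s: 33.7
ee_pos: [0.5723, -0.0059, 0.1843]
orientation: [0.053, 0.827, 0.559, 0.036]
force: [-0.4, -0.8, 1.6]
grip_width: 0.0
grasp_force: 0.9
```

Call:
step_arm(rows="2.5 0 0 0 0.00282 0.0000615 -1;2.5 0 0 0 0.00282 0.0000615 -1;2.5 0 0 0 0.00282 0.0000615 -1;2.5 0 0 0 0.00282 0.0000615 -1;2.5 0 0 0 0.00282 0.0000615 -1;2.5 0 0 0 0.00282 0.0000615 -1;1.2 0 0 0 0.00135 0.000015 -1;0.8 0 0 0 0.0009 0.00001 -1")

```text
time_s: 34.7
ee_pos: [0.5901, -0.0133, 0.1837]
orientation: [-0.069, 0.826, 0.558, -0.046]
force: [-1.0, -1.5, 2.6]
grip_width: -0.0002
grasp_force: 1.3
```

Call:
step_arm(rows="0 0 0 0 0 0 -1;0 0 0 0 0 0 -1;0 0 0 0 0 0 -1;0 0 0 0 0 0 -1;0 0 0 0 0 -0.003 -1;0 0 0 0 0 -0.02 -1;0 0 0 -0.02 0 -0.03 -1;0 0 0 -0.02 0 -0.03 -1")

```text
time_s: 35.7
ee_pos: [0.5876, -0.0548, 0.266]
orientation: [-0.07, 0.825, 0.558, -0.046]
force: [0.7, -0.5, -0.3]
grip_width: -0.0001
grasp_force: 0.0
```

```bash
python3 look.py w6;python3 mark.py w6 -30 30; python3 -c "
from h import *
print(bot.state()['time_s'])
d=np.load('w6.npz');R,p=d['R'],d['p'];im=cv2.imread('pics/w6.png');h=cv2.cvtColor(im,cv2.COLOR_BGR2HSV)
m=((h[...,0]<8)|(h[...,0]>172))&(h[...,1]>150)&(h[...,2]>100)
a=np.radians(-22);ex=np.array([np.cos(a),np.sin(a),0]);ey=np.array([-np.sin(a),np.cos(a),0]);c=np.array([.5801,-.0091,0])
Q=[]
for v,u in zip(*np.nonzero(m)):
    X=wz(u,v,.149,R,p)-c;x,y=X@ex,X@ey
    if abs(x)<.01 and .034<y<.086:Q.append(x)
print('red x',np.mean(Q),len(Q))
cv2.imwrite('pics/w6d.png',im[60:460,120:520])"
```

```text
wrist max 249.24512 angles [-4.  -3.5 -3.  -2.5 -2.  -1.5 -1.  -0.5  0.   0.5  1.   1.5  2.   2.5
  3.   3.5  4.   4.5  5.   5.5] centroid 0.6323867754329875
side max 206.39941 angles [-8.  -7.5 -7.  -6.5 -6.  -5.5 -5.  -4.5 -4.  -3.5 -3.  -2.5 -2.  -1.5
 -1.  -0.5  0.   0.5  1.   1.5  2.   2.5  3.   3.5  4.   4.5  5. ] centroid -1.4495039344539755
35.9
red x 0.00018541309076981974 374
```

View pics/w6d.png

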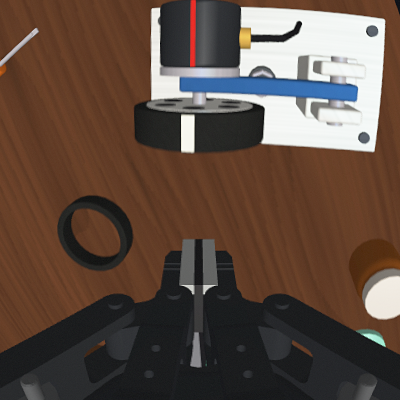

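Mark in line with the red line (wrist +0.6°, side −1.4°), white stripe at crop (187,132) below the red line; good. Now on to the counter's button.

```bash
cat > to.py <<'E'
from h import *
import sys
R,p,s=toolpose();a=np.radians(-22);ex=np.array([np.cos(a),np.sin(a),0]);ey=np.array([-np.sin(a),np.cos(a),0]);Rt=np.column_stack([ey,ex,[0,0,-1]])
t=np.array(list(map(float,sys.argv[1:4])))
print('rot',np.degrees(Ro.from_matrix(R.T@Rt).as_rotvec()).round(2),'shift in final frame',(Rt.T@(t-p)).round(4),s['time_s'])
E
python3 to.py .424 -.281 .2; python3 -c "
from h import *
for n,u in(('fan',((202,226),(341,191))),('jar',((207,245),(313,203)))): print(n,atz('scene',*u[0],0),atz('side',*u[1],0))"
```

```text
rot [-9.51 -0.08  0.06] shift in final frame [-0.2711 -0.0672  0.0655] 35.9
fan [ 6.64083281e-01 -3.78729562e-01 -1.11022302e-16] [ 0.64710936 -0.38893379  0.        ]
jar [ 0.68915256 -0.27635727  0.        ] [ 0.69524622 -0.26093635  0.        ]
```

Call:
step_arm(rows="-9.5 0 0 0 0 0 -1;0 0 0 -0.039 -0.0096 0.0094 -1;0 0 0 -0.039 -0.0096 0.0094 -1;0 0 0 -0.039 -0.0096 0.0094 -1;0 0 0 -0.039 -0.0096 0.0094 -1;0 0 0 -0.039 -0.0096 0.0094 -1;0 0 0 -0.039 -0.0096 0.0094 -1;0 0 0 -0.039 -0.0096 0.0094 -1")

```text
time_s: 36.9
ee_pos: [0.4226, -0.2826, 0.198]
orientation: [-0.002, 0.828, 0.561, -0.0]
force: [0.6, -0.6, 0.4]
grip_width: 0.0001
grasp_force: 0.0
```

Call:
step_arm(rows="0 0 0 0 0 0 -1;0 0 0 0 0 0 -1;0 0 0 0 0 0 -1;0 0 0 0 0 0 -1;0 0 0 0 0 0 -1;0 0 0 0 0 0 -1;0 0 0 0 0 0 -1;0 0 0 0 0 0 -1")

```text
time_s: 37.9
ee_pos: [0.4235, -0.2834, 0.1996]
orientation: [-0.0, 0.829, 0.56, 0.0]
force: [0.3, 0.2, 0.4]
grip_width: -0.0001
grasp_force: 0.0
```

```bash
cat > btn.py <<'E'
from h import *
R,p,s=toolpose();im=viewer.snapshot('wrist');cv2.imwrite('pics/b1.png',im)
h=cv2.cvtColor(im,cv2.COLOR_BGR2HSV);m=(((h[...,0]<8)|(h[...,0]>172))&(h[...,1]>150)&(h[...,2]>90)).astype(np.uint8)
n,l,st,ct=cv2.connectedComponentsWithStats(m)
for k in range(1,n):
    if st[k,4]>60: print(st[k],ct[k],wz(*ct[k],.060,R,p))
print(p,R[:,2],s['time_s'],s['force'])
E
python3 btn.py
```

```text
[305 217  32  33 812] [320.3362069  232.71305419] [ 0.42474334 -0.28402631  0.06      ]
[128 343  25  25 452] [139.92920354 354.75221239] [ 0.21877114 -0.33264054  0.06      ]
[ 0.42346477 -0.28342218  0.19963844] [-1.57745883e-04  6.70865686e-04 -9.99999763e-01] 37.9 [0.28589847 0.23722017 0.37576134]
```

View pics/b1.png

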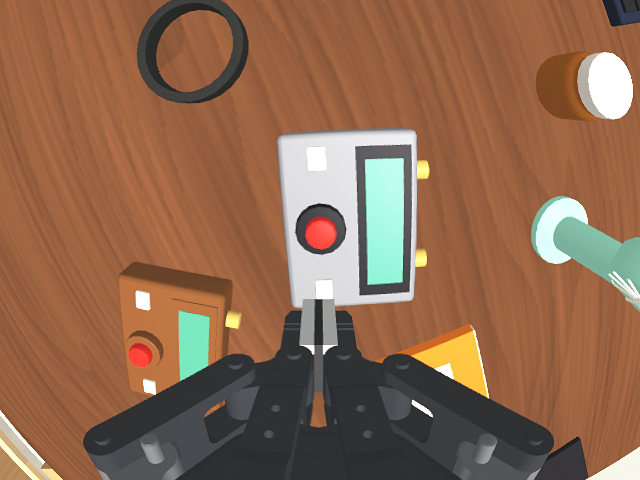

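Grey counter's red button at (320,233) → (0.4247,−0.284), right under the tool; brown look-alike is well off at (140,355). Press.

Call:
step_arm(rows="0 0 0 0 0.0012 0.02 -1;0 0 0 0 0 0.025 -1;0 0 0 0 0 0.025 -1;0 0 0 0 0 0.025 -1;0 0 0 0 0 0.015 -1;0 0 0 0 0 0.005 -1;0 0 0 0 0 0 -1;0 0 0 0 0 0 -1")

```text
time_s: 38.95
ee_pos: [0.4251, -0.2841, 0.0854]
orientation: [0.0, 0.829, 0.56, 0.0]
force: [-0.7, 0.9, 0.2]
grip_width: 0.0001
grasp_force: 0.0
```

Call:
step_arm(rows="0 0 0 0 0 0.003 -1;0 0 0 0 0 0.002 -1;0 0 0 0 0 0.002 -1;0 0 0 0 0 0.002 -1;0 0 0 0 0 0.0015 -1;0 0 0 0 0 0 -1;0 0 0 0 0 0 -1;0 0 0 0 0 0 -1")

```text
time_s: 39.95
ee_pos: [0.4247, -0.2838, 0.0742]
orientation: [-0.0, 0.829, 0.56, 0.0]
force: [0.2, 1.2, 3.4]
grip_width: -0.0004
grasp_force: 1.6
```

Call:
step_arm(rows="0 0 0 0 0 0.0005 -1;0 0 0 0 0 0.0005 -1;0 0 0 0 0 0.0005 -1;0 0 0 0 0 0.0003 -1;0 0 0 0 0 0 -1;0 0 0 0 0 0 -1;0 0 0 0 0 0 -1;0 0 0 0 0 0 -1")

```text
time_s: 40.95
ee_pos: [0.4247, -0.2838, 0.073]
orientation: [-0.0, 0.829, 0.56, 0.0]
force: [-1.2, 0.4, 10.0]
grip_width: -0.0001
grasp_force: 5.1
```

Force has risen to 10 N against the stop: the button is fully down. Release and retreat.

Call:
step_arm(rows="0 0 0 0 0 0.0003 -1;0 0 0 0 0 0 -1;0 0 0 0 0 -0.008 -1;0 0 0 0 0 -0.02 -1;0 0 0 0 0 -0.03 -1;0 0 0 0 0 -0.03 -1;0 0 0 0 0 -0.03 -1;0 0 0 0 0 0 -1")

```text
time_s: 41.95
ee_pos: [0.4256, -0.2845, 0.1919]
orientation: [0.002, 0.829, 0.56, 0.001]
force: [0.1, 0.5, -0.9]
grip_width: 0.0002
grasp_force: 0.0
```

Call:
step_arm(rows="0 0 0 0 0 0 -1;0 0 0 0 0 0 -1;0 0 0 0 0 0 -1;0 0 0 0 0 0 -1;0 0 0 0 0 0 -1;0 0 0 0 0 0 -1;0 0 0 0 0 0 -1;0 0 0 0 0 0 -1")

```text
time_s: 42.95
ee_pos: [0.4246, -0.2838, 0.19]
orientation: [-0.0, 0.829, 0.56, 0.0]
force: [-0.0, -1.1, -0.1]
grip_width: -0.0001
grasp_force: 0.0
```

```bash
python3 mark.py w6 -30 30|tail -4; python3 -c "
from h import *
s=bot.state();print(s['time_s'],s['force'],s['ee_pos'])
print(bot.sign_off())"
```

```text
wrist max 249.49414 angles [-4.5 -4.  -3.5 -3.  -2.5 -2.  -1.5 -1.  -0.5  0.   0.5  1.   1.5  2.
  2.5  3.   3.5  4.   4.5  5. ] centroid 0.3161952440011482
side max 204.75 angles [-8.  -7.5 -7.  -6.5 -6.  -5.5 -5.  -4.5 -4.  -3.5 -3.  -2.5 -2.  -1.5
 -1.  -0.5  0.   0.5  1.   1.5  2.   2.5  3.   3.5  4.   4.5  5. ] centroid -1.4477821491741132
43.0 [ 0.3699996  -0.01404119 -0.51652913] [ 0.42461202 -0.28386511  0.19007212]
the job is handed in; nothing more can be done
None
```

The white mark now stands at the top in line with the red line (within about 1.5°). The zero button was then pressed fully down and released, and the job was handed in at 43 s; the highest wheel force I read was about 8 N, during one bad approach.

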